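Set the marble gate and bring the dish to its gutter

ROBOT

A 6-joint arm with a two-finger parallel gripper is mounted at the origin on the work surface. World frame = base frame: x ahead of the robot, y to its left, z up, the work surface at z = 0. Lengths are in m, angles in rad, forces in N, time in s.
With the tool pointing down it reaches from about 0.225 to 0.875 m from the base axis. Payload 3.4 kg.
Tool frame: the origin (TCP) lies at the very end of the fingers, on their centre line; the grasp point (between the pads) lies 19 mm behind it; z points along the fingers, y is the direction in which the jaws open and shut (so a half turn about z gives the same grasp; the last joint's range is limited). The gripper opens to 85 mm and grips with 20 to 120 N. Pads are 22 mm wide; open, the fingers measure 114 mm over their backs; the gripper's body (76 mm by 85 mm) begins 54 mm behind the grasp point. The pads swing forward as they close: fully open they stand 13 mm farther back than shut.
Start: joints at [-1.342, 0.276, 1.505, -0, 1.361, -0.121], TCP at [0.197, -0.54, 0.231] pointing down, gripper open.
Joint ranges: [-2.89, 2.89], [-0.75, 2.08], [0.22, 2.7], [-1.18, 4.32], [0.11, 2.71], [-2.7, 2.7]. Speed limits (rad/s): [2.57, 2.57, 3.14, 3.14, 3.14, 3.14].

INTERFACE

Orientations are given as a unit quaternion [w, x, y, z].
In Python, from rig import telemetry, cams, sign_off, spotter gives the robot as it stands.
- The arm moves only by the tool servo_tool, never from a script. Its argument "steps" is a list of rows, each a list of 6 numbers: the shift along the tool's x, y, z in mm, then the turn, a rotation vector about the tool's x, y, z in degrees. In form: [[x, y, z, ax, ay, az], ...]. A call has 1 to 8 rows; each row is the pose to reach, as a shift and turn from the pose commanded when the call began, along the tool's axes at that moment; what a row does not reach only later rows make up. A row lasts 1/10 s, in which the tool goes at most 50 mm and 8.59 degrees, less where a joint would pass 70% of its speed; a pose out of reach is approached as far as the arm can. A call with a gripper value outside its range is refused whole. "hand" is the closure in counts, from 0 (fully open) to 255 (shut), set as the call begins (left out, the last holds). The fingers move at their own pace and stop on an object; "grip_force" is the grip in N (left out, the last holds). Time passes only in rows, so rows that repeat a pose let the fingers close. It gives the time, the measured TCP pose, the force and the opening at its end, in the units of the state.
- telemetry.get_state(): the state, without advancing time (a new reading comes with each control period).
- cams.get_image(name): name is "scene" or "top" or "wrist"; returns (picture, depth): 480x640x3 uint8, red, green, blue; 480x640 float32, m along the optical axis (not along the pixel's ray), 0 where there is no reading.
- cams.camera_model(name): a dict with "camera_matrix" (3x3 intrinsics, pixels), "origin" and "rotation" of the camera in the world; the wrist camera has in their place "tool_from_camera" (4x4, takes a point from camera to tool coordinates, whose origin is the TCP and whose axes are the flange's). Camera axes: x right, y up, looking along -z (the intrinsics and any distortion apply to the point x, -y, -z); pixel columns grow to the right and rows downward; lengths in m; the calibration is good to about 2 mm. A picture is of the moment at which its call begins: read the wrist's pose just before it. camera_model takes no time and is no camera call.
- sign_off(): hands the job in, once; it reports no verdict.
Trained networks look in the newest picture that a camera, given by its name, has taken for a name from the list of things; names that differ only in an ending like _2 or _b are one class to them, and where a whole thing is asked for, a point or a joint stands for the part that bears it (a point fixed in the world has none). Each returns a list of dicts, best first, with "conf" (0 to 1); they miss things now and then, are a little off and sometimes report something else, mostly with a low value. They report only what shows in the picture. A call takes as long as a camera call.
- spotter.outline_of(query, camera): "region" (480x640 bool, what is visible of it) and "rect" ([left, top, width, height] in pixels, round what is visible of it).
The state is a dict: "clock": time; "qpos": joint angles; "qd": joint speeds; "effort": joint torques, N m; "position": TCP position; "ee_rot": TCP orientation; "contact_force": force on the tool from outside, world axes, zero at the start; "moment": the same for the moment, N m; "width": finger opening in m.
Only numpy, scipy, OpenCV 4.12 (cv2) and the standard library are available. Lean on these libraries where they do the work, as an engineer would, in place of code of your own. Each camera call takes 0.05 s, during which the arm holds its last target.

TASK

Get the marble run ready: press the gate's button right down so that its lever drops, then lift the lever back until it stands by itself against its stop, and let it go. Then lift the dish by its hoop handle and, keeping it level with the loose marble resting in the middle, turn it a quarter turn clockwise as seen from above so that its spout points straight down the gutter towards the gate, with the spout's tip over the gutter's open end and about 3 cm above the gutter's edges, touching nothing. Finish still holding the dish there, level and still, and leave the other toys where they are.

Things in the scene. Friction and masses are not known exactly. Their poses are not given: they have to be found in the camera images.
- gate: the marble gate, fixed to the ledge: a dark wooden block 90 mm (x) by 170 mm (y) by 45 mm high, with a round push button and a pale T-topped lever on top, and an open pale wooden gutter that leaves its +y end and rises gently away to an open end 207 mm from the block's centre. Origin: centre of the block's underside on the ledge; z up, y along the gutter from the block to the gutter's open end (the mouth), x towards the lever's standing side
- gate_mouth (a point): the point over the gutter's middle line, level with the top edges of its walls, 17 mm inside its open end: 190 mm along +y and 66 mm above the gate's origin. The gutter is 66 mm wide over its walls, 56 mm inside
- test_button (a joint): travel of the round button (28 mm across) on the block's top, along vertical: 0 is out, 0.008 m fully down; sprung, about 4 N for the full press. A full press trips the lever, which then falls by itself; the button springs back
- test_button_top (a point): centre of the button's top face, 69 mm above the ledge when out; 85 mm along -y and 20 mm along -x from the lever's hinge in the gate's axes
- gate_lever (a joint): angle of the lever about its hinge: 0 is set (leaning 0.12 rad past upright, to the gate's +x, against its stop, where it stays by its own weight), growing as it drops towards the gate's -x, to 1.17 rad when fully dropped (1.05 rad past upright, resting on a stop). Upright is 0.12 rad: left short of that it falls again. It swings freely, about 20 mN m from its weight at most
- lever_hinge (a point): centre of the lever's hinge, 55 mm above the ledge, 8 mm along x and 40 mm along y from the gate's origin; the axis is the gate's y
- lever_knob (a point): centre of the lever's T-top: a round wooden dowel 16 mm thick and 28 mm long, parallel to the gate's y, 62 mm from the hinge; the stem below is 11 mm square. The T-top is about 117 mm above the ledge when set, 86 mm when dropped
- dish: the dished plate: pale wood, 148 mm across, hollow face a 7 degree cone that rises from its middle, rim top 27 mm above the ledge, 220 g, with one spout 36 mm wide that sticks out along its +x, and a hoop handle over it: two posts at y = -78 and +78 mm and a level bar along y above the centre. Origin: centre of its underside (64 mm foot); z up
- dish_grip (a point): middle of the hoop handle's bar, 111 mm above the dish's origin, straight above its centre; the bar is 12 mm thick (along the dish's x) and 14 mm high, 163 mm long along the dish's y
- dish_spout (a point): top of the spout's floor near its tip: 90 mm along +x from the dish's centre line and 21 mm above its origin; the wood under it is 5 mm thick
- dish_centre (a point): lowest point of the hollow face, 10 mm above the dish's origin, where the marble rests
- marble_center (a point): centre of the loose white ceramic marble, 28 mm across, 28 g, that lies in the middle of the dish
- burr: bystander: walnut burr puzzle, a knobbly cross about 70 mm wide and 56 mm high; origin: centre of its underside
- maze_ball: bystander: clear polycarbonate maze ball, 80 mm across, on a small round foot, 83 mm high; origin: centre of its underside
- mug: bystander: white ceramic mug, 80 mm across, 95 mm high, with plastic rods that stick out to about 160 mm; origin: centre of its underside
- tiers: bystander: three square plastic tiers stacked, 110 mm wide at the foot, 112 mm high; origin: centre of its underside
- toy_car: bystander: wooden toy car, 60 by 85 mm, 56 mm high; origin: centre of its underside
- beaker: bystander: white plastic stacking beaker, 68 mm across the rim, 60 mm high; origin: centre of its underside

How it is judged:
On the way, in this order (a step that is already met when the one before it is completed fails the run):
1. the button is pressed down (value of joint test_button above 0.006 m), for 0.05 s.
2. the lever has dropped (value of joint gate_lever above 1 rad), for 0.1 s.
3. the lever is lifted back to its stop and still (value of joint gate_lever below 0.06 rad and velocity of joint gate_lever below 0.1 rad/s), for 0.3 s.
4. the dish is lifted, marble in the middle (height (world z) of dish above 0.03 m and contact force between the fingers and dish above 1 N and horizontal distance between marble_center and dish_centre below 0.02 m and z of marble_center in the frame of dish below 0.035 m), for 0.2 s.
At the end, for the whole second after the job is handed in: Lever within 0.06 rad of its stop. Dish in the fingers, touching nothing else, still, level within 4.6 deg, marble within 20 mm of its middle; spout tip within 22 mm of the mouth point from above, its floor 15 to 65 mm above the gutter edges, pointing at the gate within 10 deg (value of joint gate_lever below 0.06 rad and contact force between the fingers and dish above 1 N and contact force between dish and gate below 0.1 N and height (world z) of dish above 0.05 m and horizontal distance between dish_spout and gate_mouth below 0.022 m and z of dish_spout in the frame of gate_mouth between 0.015 and 0.065 m and angle between the x axis of dish and the y axis of gate, either way round below 0.175 rad and y of dish_centre in the frame of gate_mouth above 0.05 m and angle between dish's own z axis and vertical below 0.08 rad and horizontal distance between marble_center and dish_centre below 0.02 m and z of marble_center in the frame of dish below 0.035 m and linear speed of dish below 0.02 m/s and angular speed of dish below 0.1 rad/s); the arm keeps its last pose, push and grip.
It fails at once if the marble strays more than 35 mm from the middle of the dish (horizontal distance between marble_center and dish_centre above 0.035 m).
It fails at once if the dish is tipped more than 11 degrees (angle between dish's own z axis and vertical above 0.2 rad).
It fails at once if another toy is moved more than 30 mm (distance of any of burr, maze_ball, mug, tiers, toy_car, beaker from where it was at the start of the episode above 0.03 m).
It also fails if it takes over 72 s, if anything falls off the work surface, if the arm or the gripper's body presses on something with over 40 N, if the wrist force passes 120 N, or if a joint passes its speed limit or range.

## Working session

There is one attempt and no reset: what is moved stays moved. The work goes in short steps, Python scripts to look and compute and a tool call to move; the robot and the scene stay as the last step left them, time stands still between calls to the robot, and variables do not carry over. Pictures are saved under pics/ and viewed, and the job is handed in when it is done.

Besides the shell and the picture viewer there is one more tool, called after ">>>" as name(argument=value, ...) on one line, values as JSON. servo_tool: Moves the arm, as the interface text tells. Its arguments: {"type":"object","properties":{"steps":{"type":"array","items":{"type":"array","items":{"type":"number"}}},"hand":{"type":"number"},"grip_force":{"type":"number"}},"required":["steps"]}

```bash
mkdir -p pics; ls
python3 - <<'E'
from rig import telemetry,cams
import cv2
print(telemetry.get_state())
for n in("scene","top"):
    p,d=cams.get_image(n); cv2.imwrite(f"pics/{n}0.png",p[:,:,::-1]); print(n,cams.camera_model(n))
print(cams.camera_model("wrist"))
E
```

```text
pics
{'clock': 0.0, 'qpos': array([-1.34198480e+00,  2.76628253e-01,  1.50611785e+00,  1.66784701e-07,
        1.36071520e+00, -1.20991355e-01]), 'qd': array([-0.00083078, -0.00098111, -0.00051442, -0.0013178 , -0.00024728,
        0.00239597]), 'effort': array([ 4.06084491e-04, -4.16773868e+01, -2.45808560e+01,  1.17021791e-04,
        1.11328525e-02,  1.19038432e-06]), 'position': array([ 0.19693985, -0.53966483,  0.23042684]), 'ee_rot': array([-9.32972978e-04,  9.84743267e-01,  1.74010990e-01, -5.02637741e-05]), 'contact_force': array([-0.21451815,  0.13720046, -0.33551582]), 'moment': array([-0.00129196, -0.02496843,  0.00208828]), 'width': 0.08525544758264868}
scene {'camera_matrix': array([[506.51301432,   0.        , 314.8893468 ],
       [  0.        , 506.51301432, 240.58797934],
       [  0.        ,   0.        ,   1.        ]]), 'origin': array([1.09955004, 0.78556075, 1.16714048]), 'rotation': array([0.30729749, 0.10315231, 0.32300815, 0.8891533 ])}
top {'camera_matrix': array([[486.79691612,   0.        , 329.609837  ],
       [  0.        , 486.79691612, 247.53126646],
       [  0.        ,   0.        ,   1.        ]]), 'origin': array([0.31522403, 0.08967922, 1.1507811 ]), 'rotation': array([-0.69160311, -0.08343457,  0.08319725,  0.71260229])}
{'camera_matrix': array([[401.87646442,   0.        , 318.24156621],
       [  0.        , 401.87646442, 240.96497688],
       [  0.        ,   0.        ,   1.        ]]), 'tool_from_camera': array([[-1.02353088e-03,  9.50241813e-01,  3.11511556e-01,
         7.96700433e-02],
       [ 9.99999228e-01,  1.19218023e-03, -3.50964243e-04,
         6.05088998e-04],
       [-7.04878817e-04,  3.11510957e-01, -9.50242299e-01,
        -1.43237997e-01],
       [ 0.00000000e+00,  0.00000000e+00,  0.00000000e+00,
         1.00000000e+00]])}
```

View pics/scene0.png

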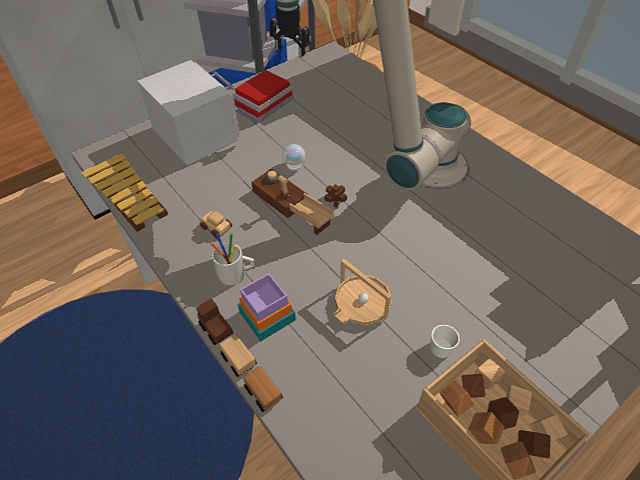

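View pics/top0.png

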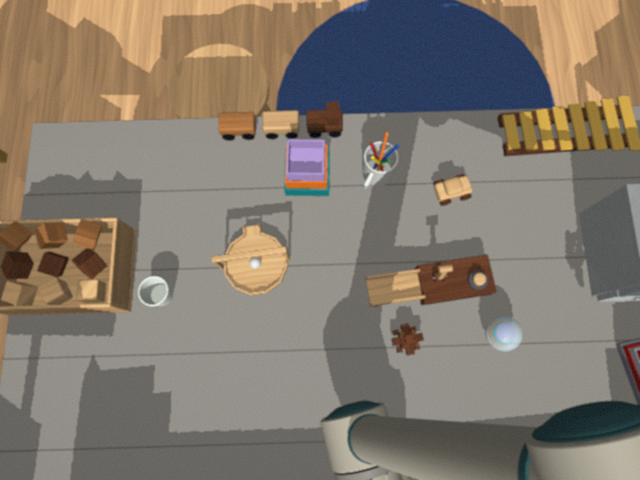

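```bash
cat > h.py <<'E'
import numpy as np,cv2
from scipy.spatial.transform import Rotation as R
from rig import telemetry,cams,spotter
def q2R(q): return R.from_quat([q[1],q[2],q[3],q[0]]).as_matrix()
def cam_pose(n,st=None):
    m=cams.camera_model(n)
    if n=="wrist":
        T=np.array(m["tool_from_camera"]); Rt=q2R(st["ee_rot"]); return m["camera_matrix"],Rt@T[:3,:3],Rt@T[:3,3]+st["position"]
    r=np.array(m["rotation"]); return m["camera_matrix"],q2R(r),np.array(m["origin"])
def cloud(d,K,Rm,o):
    v,u=np.mgrid[0:480,0:640]
    c=np.stack([(u-K[0,2])/K[0,0]*d,-(v-K[1,2])/K[1,1]*d,-d],-1)
    return c@Rm.T+o
def proj(p,K,Rm,o):
    c=(np.asarray(p)-o)@Rm
    return np.array([K[0,0]*c[...,0]/-c[...,2]+K[0,2],K[1,1]*c[...,1]/c[...,2]+K[1,2]]).T
def grab(n):
    st=telemetry.get_state(); p,d=cams.get_image(n); K,Rm,o=cam_pose(n,st); return p,d,cloud(d,K,Rm,o),(K,Rm,o)
def save(p,name,box=None,s=1):
    if box: p=p[box[1]:box[3],box[0]:box[2]]
    p=cv2.resize(p,None,fx=s,fy=s,interpolation=cv2.INTER_CUBIC); cv2.imwrite("pics/"+name,p[:,:,::-1])
E
python3 - <<'E'
from h import *
p,d,C,cp=grab("top")
save(p,"t1.png",(340,220,540,370),4); save(p,"t2.png",(190,190,320,310),5)
np.savez("top1.npz",p=p,d=d,C=C)
for u,v in [(150,400),(330,240),(255,240),(220,261),(478,280),(477,293),(460,270),(400,290),(442,268),(439,273),(254,264)]: print(u,v,C[v,u].round(4))
for q in ["gate","dish","gate_lever","test_button","marble_center"]:
    for r in spotter.outline_of(q,"top")[:2]:
        P=C[r["region"]]; print(q,round(r["conf"],2),r["rect"],np.median(P,0).round(3),P.max(0).round(3))
E
```

```text
150 400 [ 2.496e-01  5.030e-01 -3.000e-04]
330 240 [ 0.6118  0.0844 -0.0029]
255 240 [0.6112 0.2643 0.0207]
220 261 [0.5429 0.327  0.109 ]
478 280 [ 0.4908 -0.2456  0.0666]
477 293 [ 0.4637 -0.2453  0.0507]
460 270 [ 0.5187 -0.2128  0.0463]
400 290 [ 0.477  -0.0723  0.0423]
442 268 [ 0.5091 -0.1524  0.1282]
439 273 [ 0.5068 -0.1558  0.0815]
254 264 [0.5491 0.2638 0.0368]
gate 0.79 [361.7, 251.0, 132.4, 59.2] [ 0.491 -0.152  0.046] [0.563 0.09  1.151]
dish 0.86 [210.8, 221.5, 80.5, 74.5] [0.551 0.265 0.019] [0.648 0.348 1.151]
gate_lever 0.5 [438.3, 264.7, 10.6, 14.5] [ 0.506 -0.158  0.122] [0.517 0.09  1.151]
gate_lever 0.37 [137.0, 277.3, 34.7, 29.5] [0.492 0.5   0.029] [0.522 0.522 1.151]
test_button 0.41 [473.0, 269.3, 16.6, 15.1] [ 0.493 -0.247  0.069] [0.506 0.09  1.151]
marble_center 0.47 [249.0, 253.4, 13.6, 16.2] [0.553 0.262 0.035] [0.567 0.277 0.041]
```

```bash
python3 -c "
from rig import telemetry
print(telemetry.get_state()['clock'])"
```

```text
0.4
```

View pics/t1.png

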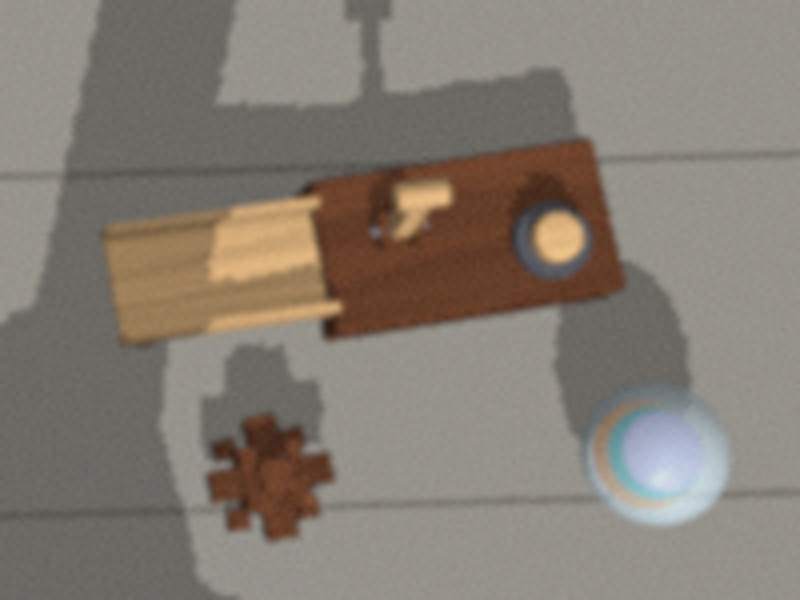

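View pics/t2.png

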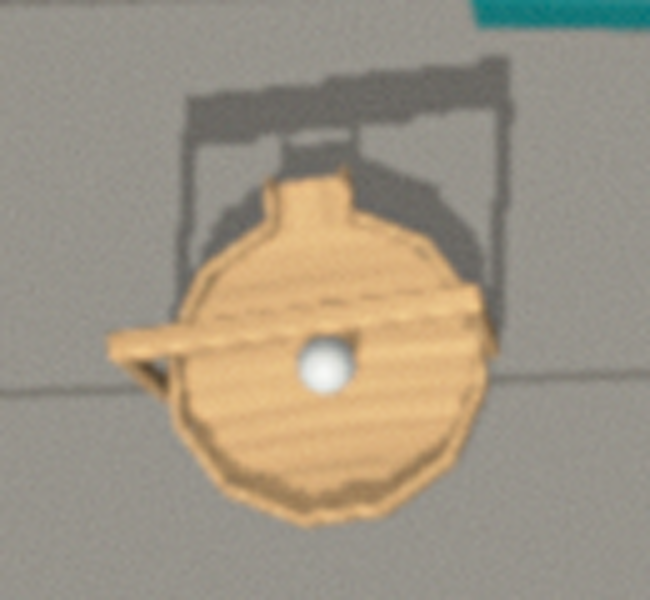

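```bash
cat > fit.py <<'E'
from h import *
z=np.load("top1.npz"); C=z["C"].reshape(-1,3); p=z["p"].reshape(-1,3).astype(int)
sel=(C[:,0]>.4)&(C[:,0]<.58)&(C[:,1]>-.32)&(C[:,1]<.05)
def rect(P,name):
    r=cv2.minAreaRect((P[:,:2]*1000).astype(np.float32)); print(name,len(P),np.round(r[0],1),np.round(r[1],1),round(r[2],2),"z",P[:,2].mean().round(4))
g=C[sel&(C[:,2]>.02)&(C[:,2]<.2)]
rect(C[sel&(C[:,2]>.035)&(C[:,2]<.053)&(C[:,1]<-.095)],"block")
rect(g[(g[:,1]>-.095)],"gutter"); print("gutter z max",np.percentile(g[g[:,1]>-.03][:,2],[5,50,95]))
rect(C[sel&(C[:,2]>.06)&(C[:,2]<.075)&(C[:,1]<-.22)],"button")
rect(C[sel&(C[:,2]>.105)&(C[:,2]<.14)],"knob"); 
s2=(C[:,0]>.44)&(C[:,0]<.7)&(C[:,1]>.14)&(C[:,1]<.4)
b=C[s2&(C[:,2]>.1)&(C[:,2]<.13)]; rect(b,"bar")
dd=C[s2&(C[:,2]>.006)&(C[:,2]<.035)]; rect(dd,"dish")
E
python3 fit.py
python3 - <<'E'
from h import *
p,d,C,cp=grab("scene"); np.savez("scene1.npz",p=p,d=d,C=C)
save(p,"s1.png",(230,150,360,250),6); save(p,"s2.png",(310,240,420,340),6)
E
```

```text
block 2625 [ 468. -194.] [152.3 195.7] 7.08 z 0.045
gutter 1306 [455.9 -49.7] [116.5 102.6] 6.47 z 0.0485
gutter z max [0.04435404 0.04909932 0.06857006]
button 202 [ 450.2 -269.2] [131.9  39.9] 28.62 z 0.0673
knob 102 [ 510.1 -160.1] [15.  28.9] 7.48 z 0.1228
bar 486 [554.9 264. ] [ 13.3 163.5] 6.21 z 0.1173
dish 2931 [568.  272.8] [254.5 254.7] 87.64 z 0.0186
```

View pics/s1.png

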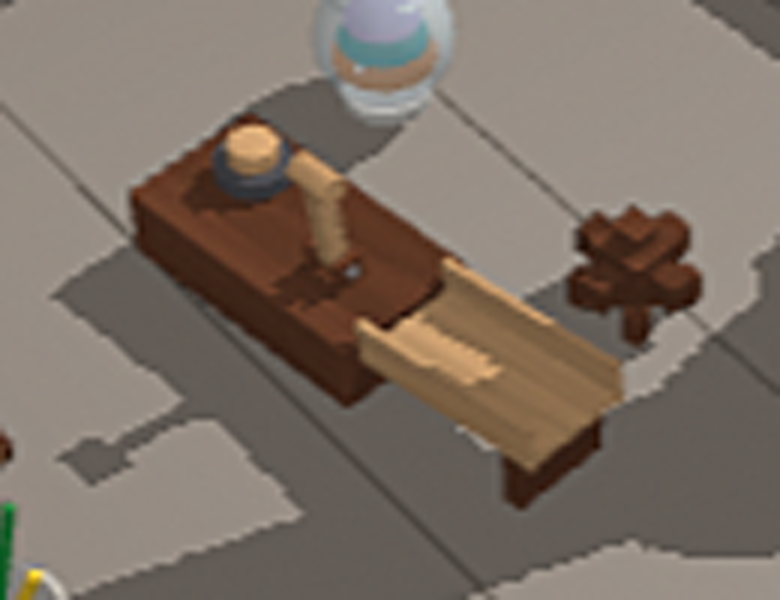

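```bash
cat > fit2.py <<'E'
from h import *
from scipy.optimize import least_squares
for f in ("top","scene"):
    z=np.load(f+"1.npz"); C=z["C"]; 
    P=C.reshape(-1,3)
    # sel near knob for yaw start: gate yaw
    sel=(P[:,0]>.40)&(P[:,0]<.56)&(P[:,1]>-.29)&(P[:,1]<.05)
    b=P[sel&(abs(P[:,2]-.045)<.004)&(P[:,1]<-.11)]
    # keep biggest cluster via grid
    def clus(b,g=.004):
        im=np.zeros((300,300),np.uint8); i=((b[:,:2]-[.38,-.32])/g*1).astype(int); im[i[:,0],i[:,1]]=1
        im=cv2.morphologyEx(im,cv2.MORPH_CLOSE,np.ones((3,3)))
        n,l,s,_=cv2.connectedComponentsWithStats(im); k=1+np.argmax(s[1:,4]); return b[l[i[:,0],i[:,1]]==k]
    b=clus(b)
    r=cv2.minAreaRect((b[:,:2]*1000).astype(np.float32)); print(f,"block",np.round(r,2) if 0 else r)
    bb=P[sel&(P[:,2]>.061)&(P[:,2]<.075)&(P[:,1]<-.215)&(P[:,1]>-.275)&(P[:,0]>.465)&(P[:,0]<.52)]
    print("button",bb.mean(0),(bb.max(0)+bb.min(0))/2,bb.max(0)-bb.min(0))
    k=P[sel&(P[:,2]>.108)&(P[:,2]<.14)]; r=cv2.minAreaRect((k[:,:2]*1000).astype(np.float32));print("knob",r,k.mean(0))
    s2=(P[:,0]>.44)&(P[:,0]<.66)&(P[:,1]>.15)&(P[:,1]<.37)
    B=P[s2&(P[:,2]>.104)&(P[:,2]<.13)]; r=cv2.minAreaRect((B[:,:2]*1000).astype(np.float32)); print("bar",r,B.mean(0))
    vx=cv2.fitLine(B[:,:2].astype(np.float32),2,0,1e-4,1e-4).ravel(); print("bar dir",vx)
    c=P[s2&(P[:,2]>.022)&(P[:,2]<.03)]; 
    (cx,cy),rad=cv2.minEnclosingCircle((c[:,:2]*1000).astype(np.float32)); print("rim+",cx,cy,rad)
    gt=P[sel&(P[:,2]>.03)&(P[:,1]>-.09)]; 
    r=cv2.minAreaRect((clus(gt)[:,:2]*1000).astype(np.float32)); print("gutter",r)
E
python3 fit2.py
```

```text
top block ((499.7390441894531, -198.34506225585938), (90.39012908935547, 177.5865478515625), 7.078231334686279)
button [ 0.49276277 -0.24670366  0.06849282] [ 0.49174479 -0.24747848  0.06757361] [0.03263058 0.02959566 0.01308237]
knob ((510.1323547363281, -160.11654663085938), (14.954957008361816, 28.926830291748047), 7.478164196014404) [ 0.50961756 -0.15939773  0.12309177]
bar ((554.8536376953125, 264.06439208984375), (13.269282341003418, 163.38438415527344), 6.21369743347168) [0.5541437  0.26355976 0.11739344]
bar dir [ 0.10453115 -0.9945216   0.5541437   0.26355976]
rim+ 565.9067993164062 264.15924072265625 86.3852767944336
gutter ((480.4595031738281, -44.56743240356445), (66.95153045654297, 97.02295684814453), 7.34731388092041)
scene block ((500.86419677734375, -197.63607788085938), (92.9794921875, 184.4600372314453), 7.8104143142700195)
button [ 0.49562677 -0.24450754  0.06831746] [ 0.49547268 -0.24362702  0.0679243 ] [0.02520269 0.03581901 0.01337362]
knob ((511.2598876953125, -160.663818359375), (17.03350067138672, 32.78099822998047), 6.333716869354248) [ 0.51239866 -0.15759413  0.12131039]
bar ((556.00732421875, 263.6849365234375), (17.844196319580078, 164.93167114257812), 5.5636138916015625) [0.55643186 0.26860046 0.116406  ]
bar dir [ 0.10832122 -0.99411595  0.5564319   0.26860046]
rim+ 564.65869140625 265.4478454589844 86.39968872070312
gutter ((480.7080993652344, -43.46813201904297), (72.5343017578125, 99.95040893554688), 7.033303737640381)
```

```bash
cat >> h.py <<'E'
gO=np.array([.5001,-.2012,0]); gyaw=np.radians(7.2)
Rg=R.from_euler('z',gyaw).as_matrix()
def G(x,y,z): return gO+Rg@(np.array([x,y,z])/1000)
def goto(pw,yawx=None):
    st=telemetry.get_state(); Rt=q2R(st["ee_rot"]); 
    d=Rt.T@(np.array(pw)-st["position"])*1000
    y=np.degrees(np.arctan2(Rt[1,0],Rt[0,0]))
    print("pos",st["position"].round(4),"yaw x",y.round(2),"tilt",np.degrees(np.arccos(-Rt[2,2])).round(2),"shift",d.round(1),"clk",round(st["clock"],2),"F",st["contact_force"].round(1))
    if yawx is not None:
        Rd=R.from_euler('z',yawx,degrees=True).as_matrix()@np.diag([1,-1,-1.])
        print("rotvec",np.degrees(R.from_matrix(Rt.T@Rd).as_rotvec()).round(2))
E
python3 -c "
from h import *
goto(G(-12,-45,120),7.2); print(G(-12,-45,69),G(0,190,66))"
```

```text
pos [ 0.197  -0.5402  0.2312] yaw x 20.04 tilt 0.01 shift [ 379.2 -173.4  111.3] clk 0.45 F [0.7 0.2 0.3]
rotvec [-1.000e-02  0.000e+00  1.284e+01]
[ 0.49383462 -0.24734916  0.069     ] [ 0.47628669 -0.01269821  0.066     ]
```

>>> servo_tool(steps=[[38,-17,0,0,0,2],[76,-35,0,0,0,4],[114,-52,0,0,0,6],[152,-69,0,0,0,8],[190,-87,10,0,0,10],[227,-104,20,0,0,12],[265,-121,35,0,0,12.8],[303,-139,50,0,0,12.8]], hand=255, grip_force=40)

```text
clock: 1.25
position: [0.4353, -0.3048, 0.1813]
ee_rot: [0.001, 0.998, 0.063, 0.001]
contact_force: [0.0, -0.6, 0.1]
width: 0.0003
```

```bash
python3 -c "
from h import *
goto(G(-12,-45,90),7.2)"
```

```text
pos [ 0.4353 -0.3048  0.1813] yaw x 7.22 tilt 0.09 shift [ 65.2 -49.7  91.3] clk 1.25 F [ 0.  -0.6  0.1]
rotvec [ 0.07 -0.05  0.02]
```

>>> servo_tool(steps=[[33,-25,20,0,0,0],[65,-50,40,0,0,0],[65,-50,65,0,0,0],[65,-50,81,0,0,0],[65,-50,81,0,0,0],[65,-50,81,0,0,0]])

```text
clock: 1.85
position: [0.4924, -0.2482, 0.1005]
ee_rot: [0.0, 0.998, 0.063, 0.0]
contact_force: [-0.2, -0.4, 0.7]
width: 0.0001
```

```bash
python3 -c "
from h import *
goto(G(-12,-45,69),7.2)
p,d,C,cp=grab('wrist'); save(p,'w1.png'); p,d,C,cp=grab('scene'); save(p,'s3.png',(210,110,370,250),5)"
```

```text
pos [ 0.4924 -0.2482  0.1005] yaw x 7.24 tilt 0.01 shift [ 1.5 -0.6 31.5] clk 1.85 F [-0.2 -0.4  0.7]
rotvec [ 0.01 -0.    0.04]
```

View pics/s3.png

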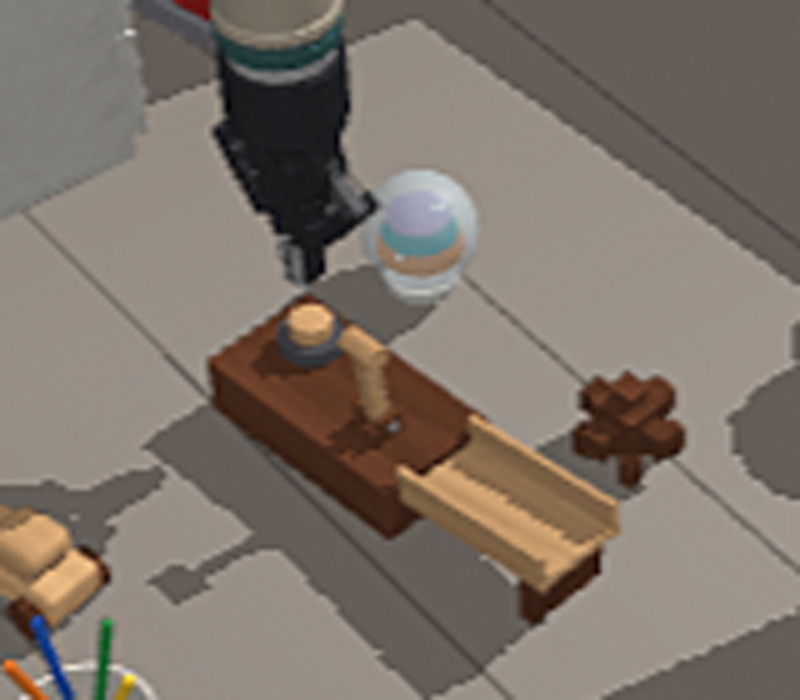

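View pics/w1.png

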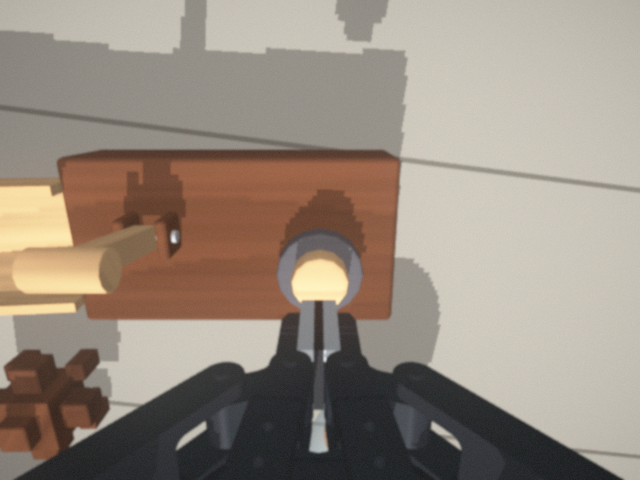

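```bash
python3 -c "
from h import *
st=telemetry.get_state(); cp=cam_pose('wrist',st)
print(proj(np.array([G(-12,-45,69),st['position'],G(15.4,40,117)]),*cp))"
```

```text
[[313.79887712 283.24400822]
 [316.50708746 318.98166179]
 [ 63.34637196 267.57791419]]
```

>>> servo_tool(steps=[[3,1,15,0,0,0],[3,1,29,0,0,0],[3,1,34,0,0,0],[3,1,38,0,0,0],[3,1,40,0,0,0],[3,1,40.5,0,0,0],[3,1,40.5,0,0,0]])

```text
clock: 2.65
position: [0.4954, -0.2491, 0.061]
ee_rot: [0.001, 0.998, 0.063, 0.0]
contact_force: [-2.6, 0.2, 4.8]
width: 0.0002
```

```bash
python3 -c "
from h import *
goto(G(-12,-45,69),7.2)
p,d,C,cp=grab('wrist'); save(p,'w2.png'); p,d,C,cp=grab('scene'); save(p,'s4.png',(210,110,370,250),5)"
```

```text
pos [ 0.4954 -0.2491  0.061 ] yaw x 7.25 tilt 0.08 shift [-1.3 -1.9 -8. ] clk 2.65 F [-2.6  0.2  4.8]
rotvec [ 0.08 -0.03  0.05]
```

View pics/s4.png

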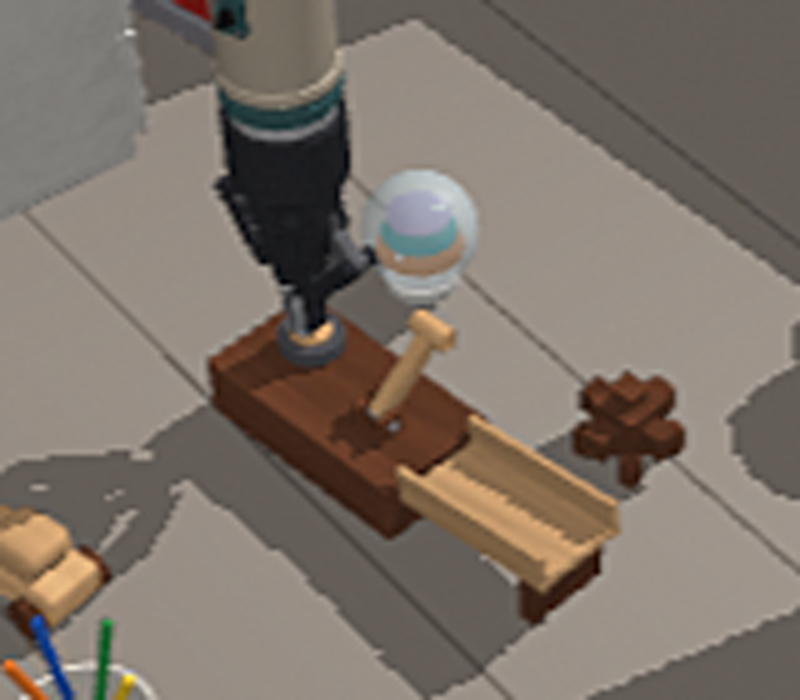

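The press tripped the lever, which is falling towards -x (T-top at about (430,330) in the crop). I'll hold briefly, then lift.

>>> servo_tool(steps=[[0,0,0,0,0,0],[0,0,0,0,0,0],[0,0,-30,0,0,0],[0,0,-65,0,0,0],[0,0,-90,0,0,0],[0,0,-90,0,0,0]])

```text
clock: 3.35
position: [0.4981, -0.2503, 0.1543]
ee_rot: [0.003, 0.998, 0.063, 0.004]
contact_force: [0.2, 0.4, -0.1]
width: 0.0003
```

```bash
python3 -c "
from h import *
goto(G(-75,40,150),7.2)
p,d,C,cp=grab('wrist'); save(p,'w3.png'); p,d,C,cp=grab('top'); save(p,'t4.png',(340,220,540,370),4)
P=C.reshape(-1,3); k=P[(P[:,0]>.42)&(P[:,0]<.48)&(P[:,1]>-.2)&(P[:,1]<-.13)&(P[:,2]>.075)&(P[:,2]<.11)]
print(cv2.minAreaRect((k[:,:2]*1000).astype(np.float32)),k.mean(0),k.max(0)); print(G(-45.8,40,86))
"
```

```text
pos [ 0.4981 -0.2503  0.1543] yaw x 7.24 tilt 0.57 shift [-66.8 -88.5   3.2] clk 3.35 F [ 0.2  0.4 -0.1]
rotvec [ 0.36 -0.43  0.04]
((460.3816833496094, -166.7437744140625), (37.1487922668457, 27.793487548828125), 6.923887729644775) [ 0.45573459 -0.16648694  0.08865026] [ 0.47833574 -0.1536805   0.0982554 ]
[ 0.44964782 -0.16725567  0.086     ]
```

View pics/t4.png

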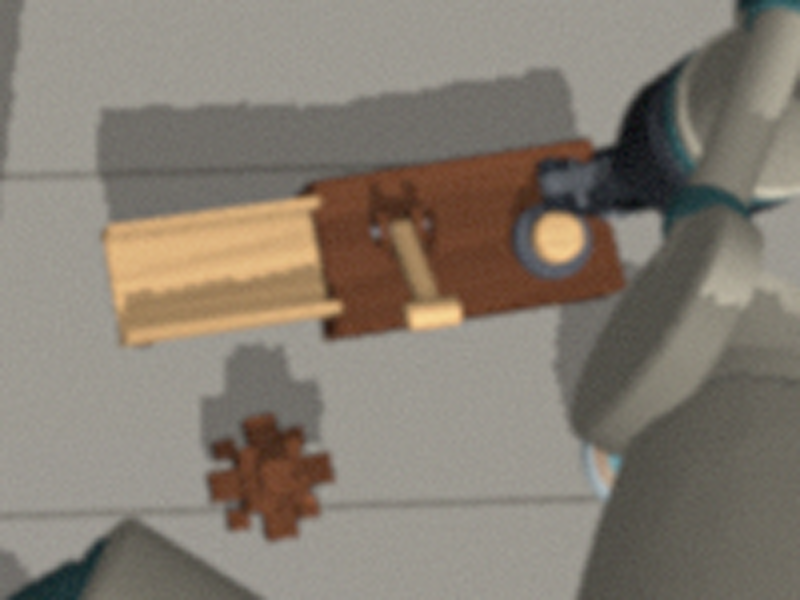

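>>> servo_tool(steps=[[-20,-30,0,0.4,-0.4,0],[-40,-59,0,0.4,-0.4,0],[-60,-80,0,0.4,-0.4,0],[-67,-88,10,0.4,-0.4,0],[-67,-88,40,0.4,-0.4,0],[-67,-88,65,0.4,-0.4,0],[-67,-88,76,0.4,-0.4,0],[-67,-88,76,0.4,-0.4,0]])

```text
clock: 4.25
position: [0.4161, -0.1688, 0.0718]
ee_rot: [-0.005, 0.998, 0.063, -0.006]
contact_force: [0.3, -0.1, -0.2]
width: 0.0
```

```bash
python3 -c "
from h import *
goto(G(-14,40,77),7.2)
p,d,C,cp=grab('wrist'); save(p,'w4.png'); p,d,C,cp=grab('scene'); save(p,'s5.png',(210,110,370,250),5)"
```

```text
pos [ 0.4161 -0.1688  0.0718] yaw x 7.23 tilt 0.87 shift [65.2  2.7 -6. ] clk 4.25 F [ 0.3 -0.1 -0.2]
rotvec [-0.59  0.64  0.03]
```

View pics/w4.png

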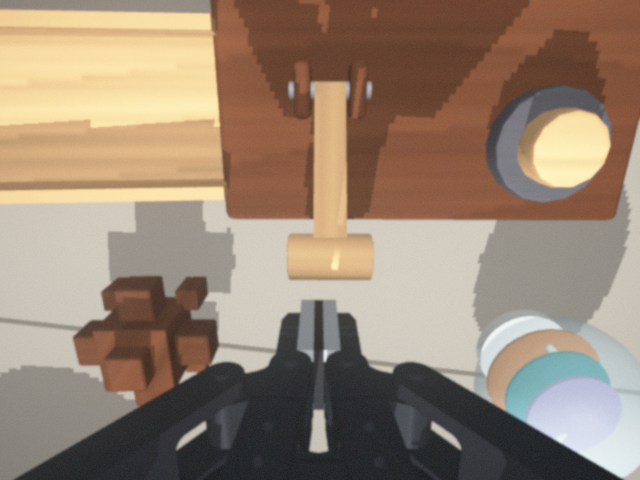

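View pics/s5.png

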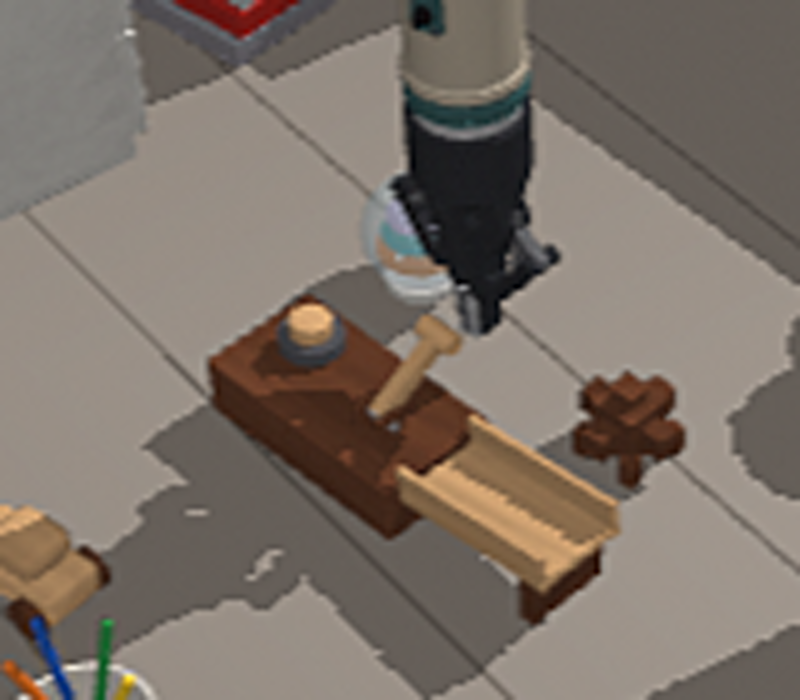

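>>> servo_tool(steps=[[6,3,-4,-0.4,0.4,0],[12,3,-4,-0.4,0.4,0],[18,3,-4,-0.4,0.4,0],[24,3,-4,-0.4,0.4,0],[30,3,-4,-0.4,0.4,0],[36,3,-4,-0.4,0.4,0],[42,3,-4,-0.4,0.4,0],[48,3,-4,-0.4,0.4,0]])

```text
clock: 5.15
position: [0.4312, -0.1707, 0.0784]
ee_rot: [0.002, 0.997, 0.072, -0.037]
contact_force: [-83.9, -33.9, 62.7]
width: 0.0003
```

```bash
python3 -c "
from h import *
goto(G(-6.5,40,77),7.2)
p,d,C,cp=grab('wrist'); save(p,'w5.png'); p,d,C,cp=grab('scene'); save(p,'s6.png',(210,110,370,250),5)"
```

```text
pos [ 0.4312 -0.1707  0.0784] yaw x 8.31 tilt 4.21 shift [57.9 -0.  -2.9] clk 5.15 F [-83.9 -33.9  62.7]
rotvec [-0.04  4.21  1.1 ]
```

View pics/s6.png

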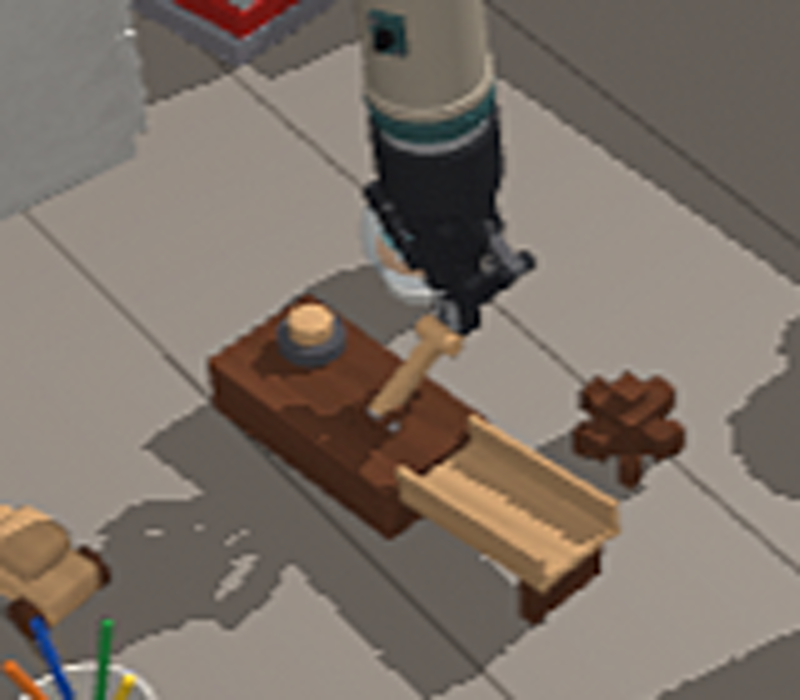

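View pics/w5.png

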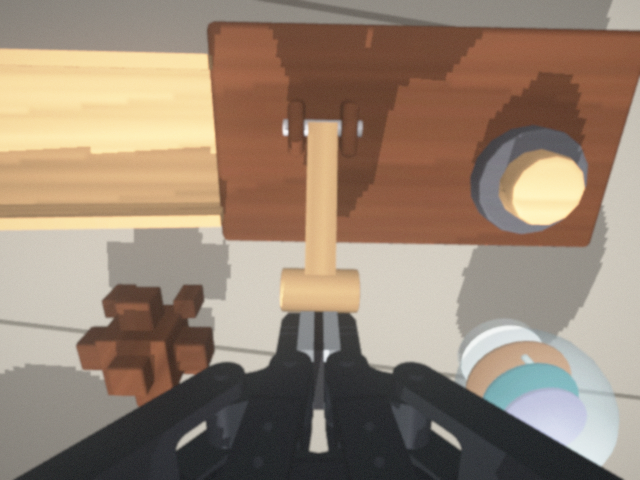

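>>> servo_tool(steps=[[-45,0,0,0,0,0],[-50,0,0,0,0,0],[-50,0,0,0,0,0]])

```text
clock: 5.55
position: [0.4163, -0.1736, 0.0785]
ee_rot: [0.001, 0.998, 0.062, 0.001]
contact_force: [1.3, 0.2, 0.2]
width: 0.0004
```

```bash
python3 -c "
from h import *
goto(G(-45.8,40,60),7.2)
p,d,C,cp=grab('wrist'); save(p,'w6.png');"
```

```text
pos [ 0.4163 -0.1736  0.0785] yaw x 7.14 tilt 0.16 shift [33.8 -2.2 18.6] clk 5.55 F [1.3 0.2 0.2]
rotvec [ 0.09 -0.13 -0.06]
```

View pics/w6.png

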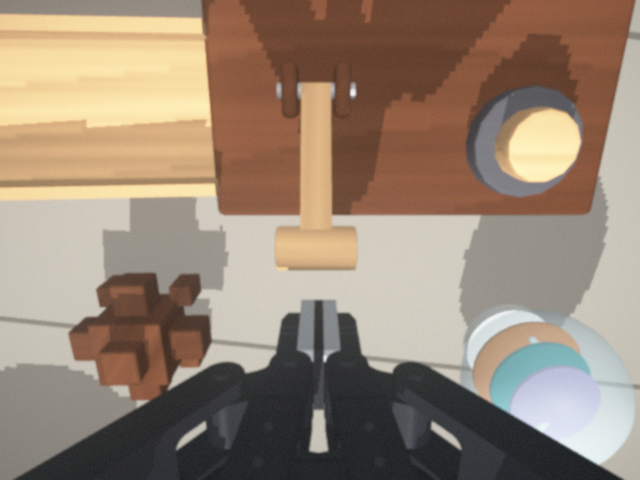

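>>> servo_tool(steps=[[0,0,-25,0,0,0],[0,0,-45,0,0,0],[17,-0.5,-45,0,0,0],[34,-0.5,-45,0,0,0],[34,-0.5,-40,0,0,0],[34,-0.5,-40,0,0,0]], hand=120, grip_force=20)

```text
clock: 6.2
position: [0.4497, -0.1673, 0.1156]
ee_rot: [-0.001, 0.998, 0.064, -0.002]
contact_force: [-1.2, 0.1, -0.7]
width: 0.045
```

```bash
python3 -c "
from h import *
goto(G(-45.8,40,66),7.2); print(telemetry.get_state()['width'])
p,d,C,cp=grab('wrist'); save(p,'w7.png');print(proj(np.array([G(-45.8,40,86),G(-45.8,26,86),G(8,40,55)]),*cp))"
```

```text
pos [ 0.4497 -0.1673  0.1156] yaw x 7.34 tilt 0.22 shift [ 0.1  0.  49.6] clk 6.2 F [-1.2  0.1 -0.7]
rotvec [-0.12  0.19  0.14]
0.0450013573400844
[[316.73560513 287.75004016]
 [346.50036478 287.80774724]
 [317.07637888 163.57581689]]
```

View pics/w7.png

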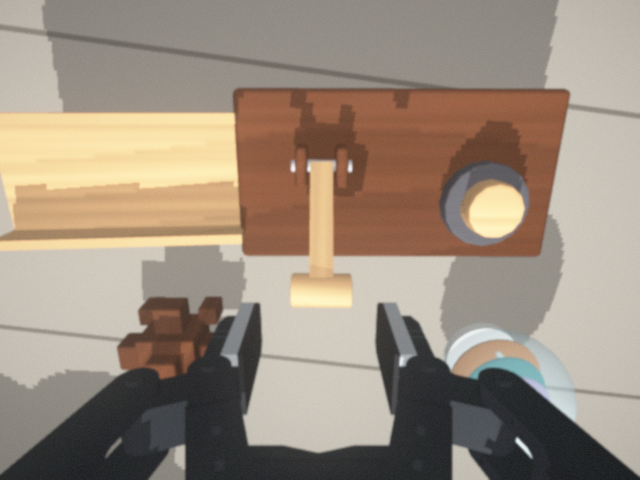

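>>> servo_tool(steps=[[0,1.5,15,0,0,0],[0,1.5,30,0,0,0],[0,1.5,42,0,0,0],[0,1.5,49,0,0,0],[0,1.5,49,0,0,0]])

```text
clock: 6.75
position: [0.4488, -0.1692, 0.0673]
ee_rot: [-0.001, 0.998, 0.063, -0.001]
contact_force: [-0.7, -0.0, 0.1]
width: 0.0454
```

>>> servo_tool(steps=[[0,0,0,0,0,0],[0,0,0,0,0,0],[0,0,0,0,0,0],[0,0,0,0,0,0],[0,0,0,0,0,0]], hand=255, grip_force=20)

```text
clock: 7.25
position: [0.4497, -0.1688, 0.0688]
ee_rot: [-0.001, 0.998, 0.063, -0.0]
contact_force: [-1.2, 4.8, 2.9]
width: 0.0276
```

```bash
python3 -c "
from h import *
goto(G(15.4,40,97),7.2); print(telemetry.get_state()['width'])
p,d,C,cp=grab('wrist'); save(p,'w8.png')
for a in [52,44,36,28,20,12,4,-3,-5]:
  a=np.radians(a); t=np.radians(60.2); print(np.round([62*(np.sin(t)-np.sin(a)),62*(np.cos(t)-np.cos(a))],1))"
```

```text
pos [ 0.4497 -0.1688  0.0688] yaw x 7.21 tilt 0.08 shift [ 61.3  -1.6 -28.2] clk 7.25 F [-1.2  4.8  2.9]
rotvec [-0.08  0.01  0.01]
0.02756808264144609
[ 4.9 -7.4]
[ 10.7 -13.8]
[ 17.4 -19.3]
[ 24.7 -23.9]
[ 32.6 -27.4]
[ 40.9 -29.8]
[ 49.5 -31. ]
[ 57.  -31.1]
[ 59.2 -31. ]
```

View pics/w8.png

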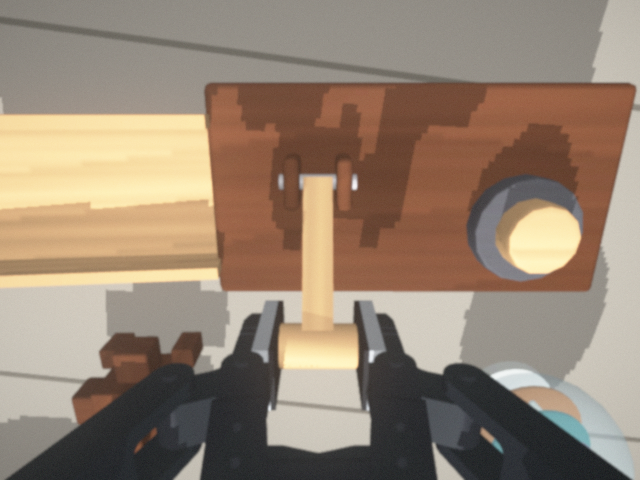

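The dowel is held between the pads, with its ends at about (278,345) and (360,345) and an opening of 27.6 mm. I'll lift along the arc.

>>> servo_tool(steps=[[2.3,0,-4,0,0,0],[5,0,-7.4,0,0,0],[7.7,0,-10.8,0,0,0],[10.7,0,-13.8,0,0,0],[14,0,-16.7,0,0,0],[17.4,0,-19.3,0,0,0],[21,0,-21.8,0,0,0],[24.7,0,-23.9,0,0,0]])

```text
clock: 8.1
position: [0.4728, -0.1657, 0.092]
ee_rot: [-0.001, 0.998, 0.063, -0.002]
contact_force: [-4.0, 4.7, -2.4]
width: 0.0272
```

>>> servo_tool(steps=[[4,0,-1.9,0,0,0],[8,0,-3.5,0,0,0],[12,0,-4.8,0,0,0],[16,0,-5.9,0,0,0],[20.5,0,-6.6,0,0,0],[24.8,0,-7.1,0,0,0],[24.8,0,-7.1,0,0,0]])

```text
clock: 8.8
position: [0.4982, -0.1626, 0.0996]
ee_rot: [-0.001, 0.998, 0.063, -0.001]
contact_force: [-2.9, 5.1, 1.3]
width: 0.0275
```

```bash
python3 -c "
from h import *
goto(G(15.4,40,97),7.2); print(telemetry.get_state()['width'])
p,d,C,cp=grab('wrist'); save(p,'w9.png');p,d,C,cp=grab('scene'); save(p,'s9.png',(210,110,370,250),5)"
```

```text
pos [ 0.4982 -0.1626  0.0996] yaw x 7.27 tilt 0.19 shift [12.5 -1.5  2.6] clk 8.8 F [-2.9  5.1  1.3]
rotvec [-0.1   0.16  0.07]
0.027538025586927594
```

View pics/s9.png

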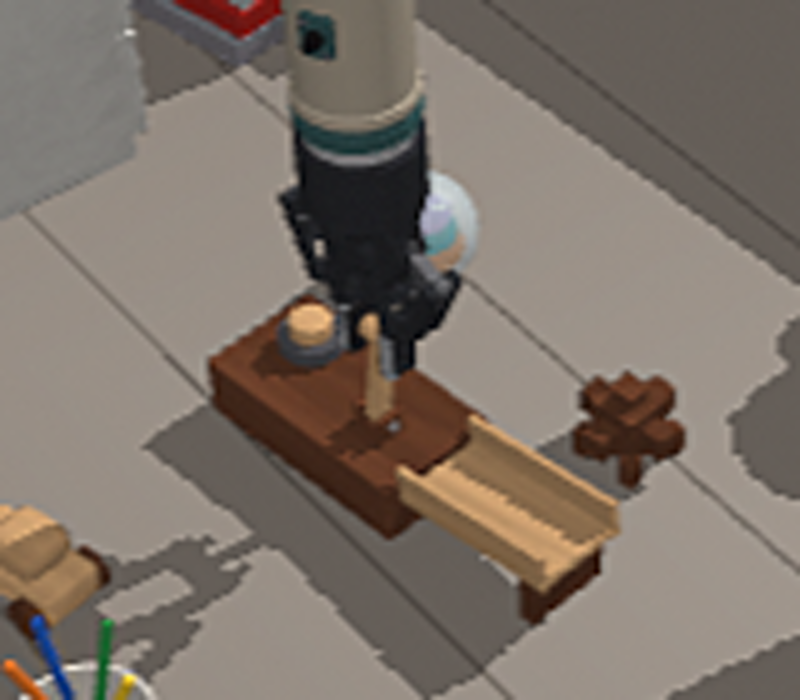

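View pics/w9.png

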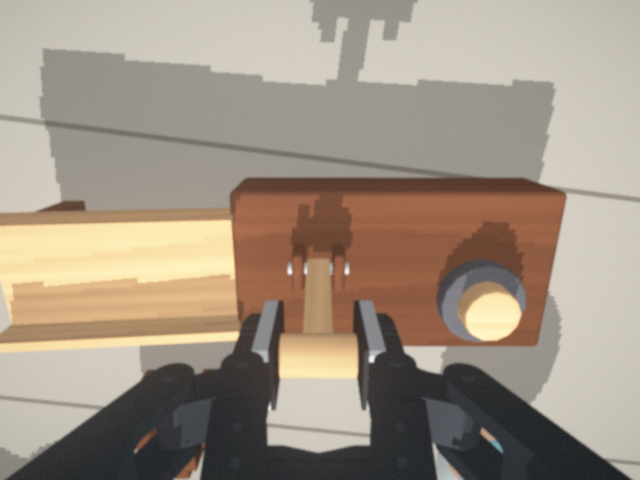

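>>> servo_tool(steps=[[3,0,0,0,0,0],[6,0,0,0,0,0],[8,0,0.2,0,0,0],[10,0,0.3,0,0,0],[11.5,0,0.5,0,0,0],[11.5,0,0.5,0,0,0]])

```text
clock: 9.5
position: [0.5097, -0.1612, 0.0995]
ee_rot: [-0.001, 0.998, 0.063, -0.001]
contact_force: [-3.6, 4.7, 3.4]
width: 0.0274
```

```bash
python3 -c "
from h import *
goto(G(15.4,40,97),7.2)"
```

```text
pos [ 0.5097 -0.1612  0.0995] yaw x 7.26 tilt 0.15 shift [ 0.9 -1.5  2.5] clk 9.5 F [-3.6  4.7  3.4]
rotvec [-0.09  0.12  0.06]
```

>>> servo_tool(steps=[[0.8,0,0,0,0,0],[0.8,0,0,0,0,0],[0.8,0,0,0,0,0],[0.8,0,0,0,0,0]], hand=140)

```text
clock: 9.9
position: [0.5119, -0.1626, 0.0992]
ee_rot: [0.001, 0.998, 0.063, 0.001]
contact_force: [0.3, 0.4, 0.2]
width: 0.0384
```

>>> servo_tool(steps=[[0,0,-25,0,0,0],[0,0,-60,0,0,0],[0,0,-100,0,0,0],[0,0,-100,0,0,0]])

```text
clock: 10.3
position: [0.515, -0.1638, 0.2047]
ee_rot: [0.003, 0.998, 0.063, 0.005]
contact_force: [1.1, -0.6, 0.5]
width: 0.0384
```

```bash
python3 -c "
from h import *
p,d,C,cp=grab('scene'); save(p,'s10.png',(210,110,370,250),5)
P=C.reshape(-1,3); k=P[(P[:,0]>.43)&(P[:,0]<.54)&(P[:,1]>-.2)&(P[:,1]<-.13)&(P[:,2]>.108)&(P[:,2]<.14)]; print(len(k),k.mean(0),k.max(0))
goto([.5555,.264,.2],96.0)"
```

```text
53 [ 0.51212429 -0.15791533  0.12111427] [ 0.52241157 -0.14602221  0.12940614]
pos [ 0.5134 -0.1631  0.202 ] yaw x 7.24 tilt 0.43 shift [  95.6 -418.4    0.7] clk 10.35 F [-0.5 -0.4 -0. ]
rotvec [ 4.700e-01 -8.000e-02 -8.876e+01]
```

View pics/s10.png

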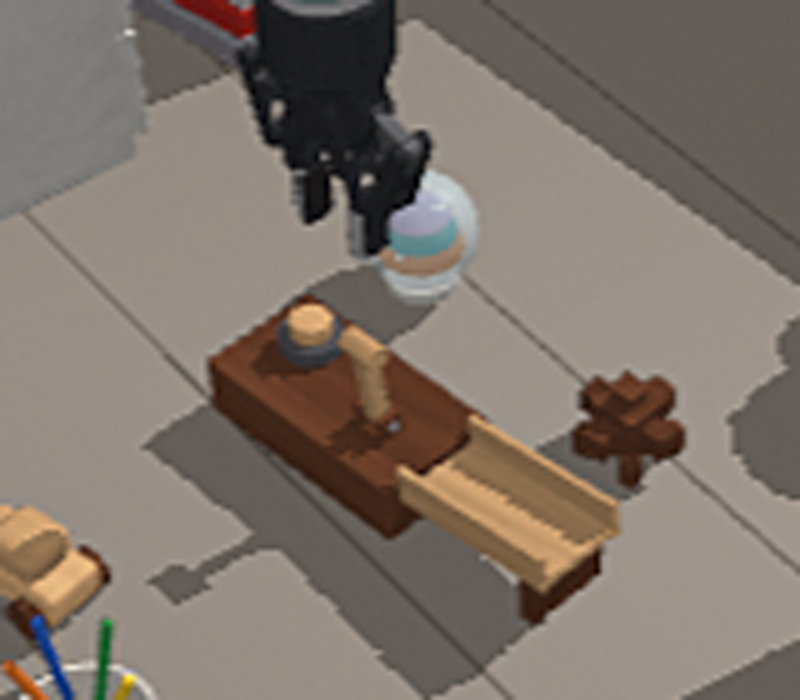

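>>> servo_tool(steps=[[9,-38,-5,0.4,0,-8],[17,-76,-5,0.4,0,-16],[26,-114,-5,0.4,0,-24],[35,-152,-5,0.4,0,-32],[43,-190,-5,0.4,0,-40],[52,-228,-5,0.4,0,-48],[61,-266,-5,0.4,0,-56],[70,-304,-5,0.4,0,-64]], hand=100)

```text
clock: 11.15
position: [0.5418, 0.1498, 0.2024]
ee_rot: [-0.004, 0.811, 0.585, -0.001]
contact_force: [-0.2, 0.5, 1.0]
width: 0.0517
```

```bash
python3 -c "
from h import *
goto([.5555,.264,.19],96.0)"
```

```text
pos [0.5418 0.1498 0.2024] yaw x 71.57 tilt 0.44 shift [112.7 -23.   12.8] clk 11.15 F [-0.2  0.5  1. ]
rotvec [ -0.4   -0.21 -24.43]
```

>>> servo_tool(steps=[[30,-6,0,-0.4,-0.2,-8],[60,-12,0,-0.4,-0.2,-16],[90,-18,5,-0.4,-0.2,-24.4],[111,-23,13,-0.4,-0.2,-24.4],[111,-23,13,-0.4,-0.2,-24.4],[111,-23,13,-0.4,-0.2,-24.4]])

```text
clock: 11.75
position: [0.5556, 0.2606, 0.1898]
ee_rot: [0.0, 0.671, 0.741, -0.001]
contact_force: [0.4, 0.4, -0.2]
width: 0.0523
```

```bash
python3 -c "
from h import *
goto([.5555,.264,.15],96.0)
p,d,C,cp=grab('wrist'); save(p,'w11.png')
P=C.reshape(-1,3); B=P[(P[:,2]>.105)&(P[:,2]<.125)&(P[:,0]>.5)&(P[:,0]<.6)]
print(len(B)); r=cv2.minAreaRect((B[:,:2]*1000).astype(np.float32)); print(r,B.mean(0)); print(cv2.fitLine(B[:,:2].astype(np.float32),2,0,1e-4,1e-4).ravel())
print(proj(np.array([[.5555,.264,.118],[.5555,.264,.024]]),*cp))"
```

```text
pos [0.5556 0.2606 0.1898] yaw x 95.69 tilt 0.06 shift [ 3.4  0.3 39.8] clk 11.75 F [ 0.4  0.4 -0.2]
rotvec [-0.03  0.06 -0.31]
5661
((554.33544921875, 263.25762939453125), (11.525708198547363, 162.69993591308594), 6.036960124969482) [0.55348961 0.27259863 0.1184308 ]
[ 0.10532533 -0.9944378   0.5534896   0.27259862]
[[319.11938917 249.70344159]
 [318.82068768 209.90008061]]
```

View pics/w11.png

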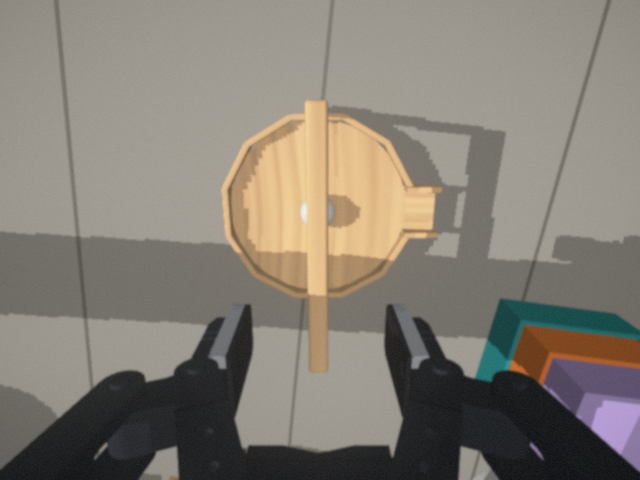

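>>> servo_tool(steps=[[3,-0.6,20,0,0,-0.3],[3,-0.6,45,0,0,-0.3],[3,-0.6,70,0,0,-0.3],[3,-0.6,88,0,0,-0.3],[3,-0.6,96,0,0,-0.3],[3,-0.6,98,0,0,-0.3],[3,-0.6,98,0,0,-0.3]])

```text
clock: 12.5
position: [0.5562, 0.2636, 0.094]
ee_rot: [0.001, 0.67, 0.743, 0.001]
contact_force: [1.1, 0.7, -0.0]
width: 0.0518
```

>>> servo_tool(steps=[[0,0,0,0,0,0],[0,0,0,0,0,0],[0,0,0,0,0,0]], hand=190)

```text
clock: 12.8
position: [0.5561, 0.2642, 0.0942]
ee_rot: [0.001, 0.669, 0.743, 0.002]
contact_force: [-0.9, 0.4, -0.2]
width: 0.0216
```

```bash
python3 -c "
from h import *
goto([.5546,.2636,.092],96.0);print(telemetry.get_state()['width'])
p,d,C,cp=grab('wrist'); save(p,'w12.png')"
```

```text
pos [0.5561 0.2642 0.0942] yaw x 95.95 tilt 0.22 shift [-0.5 -1.6  2.2] clk 12.8 F [-0.9  0.4 -0.2]
rotvec [ 0.22 -0.05 -0.05]
0.02161506665349679
```

View pics/w12.png

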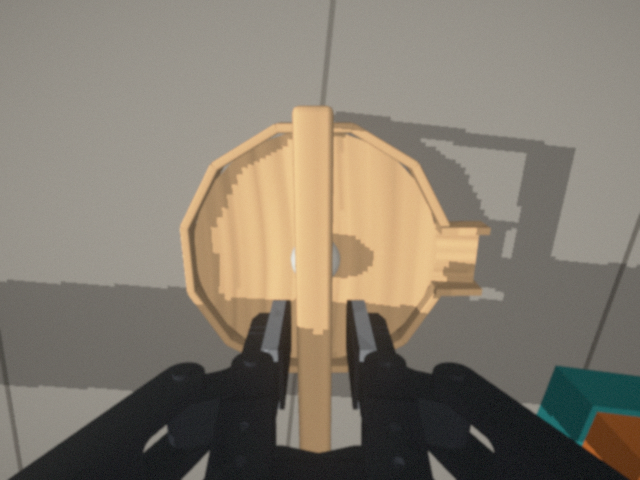

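>>> servo_tool(steps=[[0,-1.6,2,0,0,0],[0,-1.6,2,0,0,0],[0,-1.6,2,0,0,0]], hand=205)

```text
clock: 13.15
position: [0.5539, 0.2639, 0.0913]
ee_rot: [0.001, 0.669, 0.743, 0.001]
contact_force: [0.2, -0.0, -0.6]
width: 0.0167
```

>>> servo_tool(steps=[[0,0,0,0,0,0],[0,0,0,0,0,0],[0,0,0,0,0,0],[0,0,0,0,0,0],[0,0,0,0,0,0]], hand=255, grip_force=40)

```text
clock: 13.65
position: [0.5543, 0.2639, 0.0914]
ee_rot: [0.001, 0.67, 0.743, 0.001]
contact_force: [0.5, -0.9, -0.7]
width: 0.011
```

```bash
python3 -c "
from h import *
goto([.5546,.2636,.092],96.0);print(telemetry.get_state()['width'])
p,d,C,cp=grab('wrist'); save(p,'w13.png')"
```

```text
pos [0.5543 0.2639 0.0914] yaw x 95.94 tilt 0.16 shift [-0.3  0.3 -0.6] clk 13.65 F [ 0.5 -0.9 -0.7]
rotvec [ 0.16 -0.03 -0.06]
0.010960012586863556
```

View pics/w13.png

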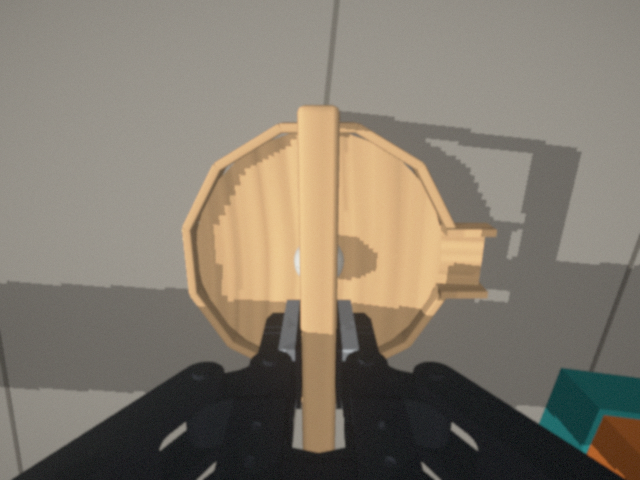

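>>> servo_tool(steps=[[0,0,0,0,0,0],[0,0,-1,0,0,0],[0,0,-3,0,0,0],[0,0,-7,0,0,0],[0,0,-12,0,0,0],[0,0,-17,0,0,0],[0,0,-22,0,0,0],[0,0,-27,0,0,0]], grip_force=70)

```text
clock: 14.5
position: [0.5541, 0.2639, 0.1191]
ee_rot: [0.001, 0.67, 0.743, 0.001]
contact_force: [-0.2, -0.3, -2.2]
width: 0.0105
```

```bash
python3 -c "
from h import *
goto([.5546,.2636,.092],96.0);print(telemetry.get_state()['width'])
p,d,C,cp=grab('wrist'); save(p,'w14.png')"
```

```text
pos [0.5541 0.2639 0.1191] yaw x 95.94 tilt 0.16 shift [-0.3  0.3 27.1] clk 14.5 F [-0.2 -0.3 -2.2]
rotvec [ 0.16 -0.04 -0.06]
0.010456687310929505
```

View pics/w14.png

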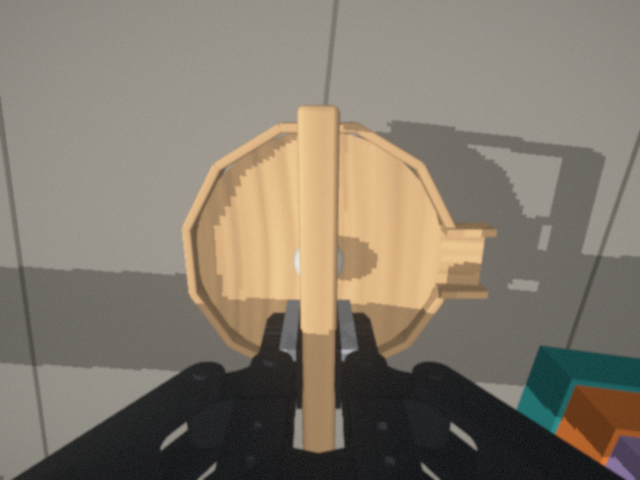

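>>> servo_tool(steps=[[0,0,-5,0,0,0.5],[0,0,-11,0,0,1.5],[0,0,-18,0,0,3],[0,0,-26,0,0,5],[0,0,-34,0,0,7.5],[0,0,-41,0,0,10],[0,0,-46,0,0,13],[0,0,-49,0,0,16]])

```text
clock: 15.35
position: [0.5543, 0.2639, 0.1685]
ee_rot: [0.001, 0.767, 0.641, 0.002]
contact_force: [0.1, 0.0, -3.2]
width: 0.011
```

>>> servo_tool(steps=[[0,0,-1,0,0,3],[0,0,-1,0,0,6],[0,0,-1,0,0,9],[0,0,-1,0,0,12],[0,0,-1,0,0,15],[0,0,-1,0,0,18],[0,0,-1,0,0,21],[0,0,-1,0,0,24]])

```text
clock: 16.15
position: [0.554, 0.2638, 0.1689]
ee_rot: [0.0, 0.884, 0.468, 0.001]
contact_force: [0.7, -0.1, -2.8]
width: 0.0106
```

```bash
python3 -c "
from h import *
goto([.465,.0766,.169],7.2);print(telemetry.get_state()['width'])
p,d,C,cp=grab('wrist'); save(p,'w15.png')"
```

```text
pos [0.554  0.2638 0.1689] yaw x 55.75 tilt 0.16 shift [-204.8   31.8   -0.5] clk 16.15 F [ 0.7 -0.1 -2.8]
rotvec [ 3.000e-02 -1.600e-01  4.855e+01]
0.010569588841296532
```

View pics/w15.png

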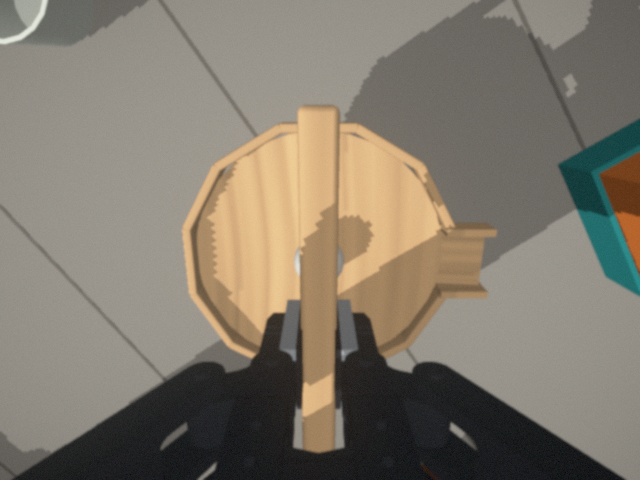

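>>> servo_tool(steps=[[0,0,0,0,0,3],[0,0,0,0,0,6.5],[0,0,0,0,0,10],[0,0,0,0,0,14],[0,0,0,0,0,18],[0,0,0,0,0,22],[0,0,0,0,0,26],[0,0,0,0,0,30]])

```text
clock: 17.0
position: [0.554, 0.2638, 0.1688]
ee_rot: [-0.0, 0.975, 0.223, 0.001]
contact_force: [-0.4, 0.1, -3.1]
width: 0.0106
```

>>> servo_tool(steps=[[0,0,0,0,0,4],[0,0,0,0,0,8],[0,0,0,0,0,11],[0,0,0,0,0,14],[0,0,0,0,0,16.5],[0,0,0,0,0,18],[0,0,0,0,0,18.6],[0,0,0,0,0,18.6]])

```text
clock: 17.8
position: [0.5539, 0.2638, 0.1686]
ee_rot: [-0.0, 0.998, 0.064, 0.001]
contact_force: [0.2, 0.5, -2.5]
width: 0.0109
```

```bash
python3 -c "
from h import *
goto([.465,.0766,.169],7.2)"
```

```text
pos [0.5539 0.2638 0.1686] yaw x 7.36 tilt 0.15 shift [-112.2  174.3   -0.8] clk 17.8 F [ 0.2  0.5 -2.5]
rotvec [-0.03 -0.15  0.16]
```

>>> servo_tool(steps=[[-1,1.6,0,0,0,0],[-3,5,0,0,0,0],[-6.5,10,0,0,0,0],[-10.5,16,0,0,0,0],[-15,23,0,0,0,0],[-19.5,30,0,0,0,0],[-24,37,0,0,0,0],[-28.5,44,0,0,0,0]])

```text
clock: 18.6
position: [0.5309, 0.2157, 0.1684]
ee_rot: [-0.0, 0.998, 0.064, 0.001]
contact_force: [0.8, -0.3, -2.5]
width: 0.0108
```

>>> servo_tool(steps=[[-4.5,7,0,0,0,0],[-9,14,0,0,0,0],[-13.5,21,0,0,0,0],[-18,28,0,0,0,0],[-22.5,35,0,0,0,0],[-27,42,0,0,0,0],[-31.5,49,0,0,0,0],[-36,56,0,0,0,0]])

```text
clock: 19.4
position: [0.5025, 0.1558, 0.1682]
ee_rot: [-0.0, 0.998, 0.064, 0.001]
contact_force: [0.5, -0.7, -2.5]
width: 0.0108
```

>>> servo_tool(steps=[[-4.5,7,0,0,0,0],[-9,14,0,0,0,0],[-13.5,21,0,0,0,0],[-17.5,27,0,0,0,0],[-21,32.5,0,0,0,0],[-24,37,0,0,0,0],[-26,40,0,0,0,0],[-27,42,0,0,0,0]])

```text
clock: 20.2
position: [0.4812, 0.111, 0.1682]
ee_rot: [-0.0, 0.998, 0.064, 0.001]
contact_force: [0.0, -0.0, -3.6]
width: 0.0108
```

```bash
python3 -c "
from h import *
goto([.465,.0766,.169],7.2)
p,d,C,cp=grab('wrist'); save(p,'w16.png')
p,d,C,cp=grab('scene'); save(p,'s16.png',(250,130,400,260),5)"
```

```text
pos [0.4812 0.111  0.1682] yaw x 7.33 tilt 0.14 shift [-20.5  32.1  -0.9] clk 20.2 F [ 0.  -0.  -3.6]
rotvec [-0.03 -0.14  0.13]
```

View pics/w16.png

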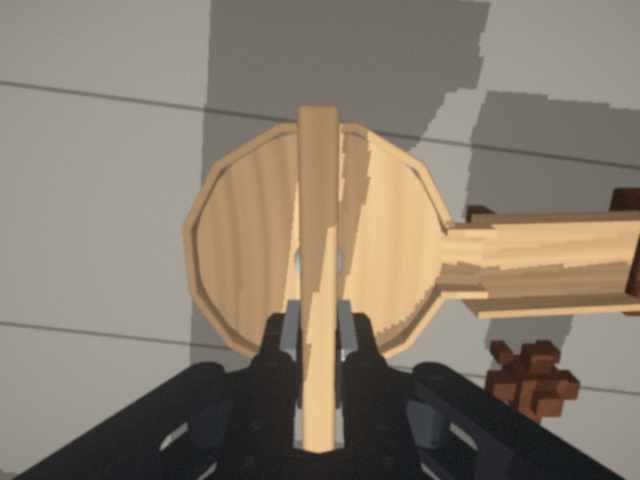

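View pics/s16.png

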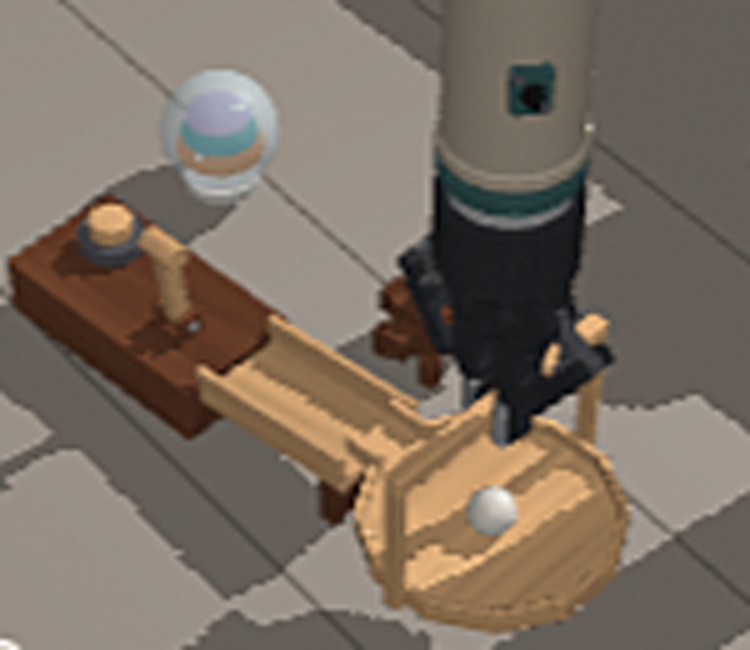

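>>> servo_tool(steps=[[-1,1.5,0,0,0,0],[-3,5,0,0,0,0],[-6,10,0,0,0,0],[-10,15.5,-0.3,0,0,0],[-14,21.5,-0.5,0,0,0],[-17,26.5,-0.9,0,0,0],[-19,30,-0.9,0,0,0],[-20.4,32,-0.9,0,0,0]])

```text
clock: 21.1
position: [0.465, 0.0765, 0.169]
ee_rot: [-0.0, 0.998, 0.064, 0.001]
contact_force: [-0.0, -0.2, -1.8]
width: 0.0106
```

>>> servo_tool(steps=[[0,0,0,0,0,0],[0,0,0,0,0,0],[0,0,0,0,0,0],[0,0,0,0,0,0]])

```text
clock: 21.5
position: [0.4653, 0.0772, 0.1689]
ee_rot: [-0.0, 0.998, 0.064, 0.001]
contact_force: [0.0, 0.4, -2.8]
width: 0.0109
```

Run:
```python
from h import *
goto([.465,.0766,.169],7.2)
p,d,C,cp=grab('wrist'); save(p,'w17.png')
# spout region height from wrist depth, gutter edges
P=C.reshape(-1,3)
def show(n,k): print(n,len(k),k.mean(0).round(4),k.min(0).round(4),k.max(0).round(4))
L=(P-gO)@Rg  # gate coords
s=L[(abs(L[:,0])<24)&(L[:,1]>160)&(L[:,1]<215)&(L[:,2]>.08*1)] if 0 else None
L=L*1000
s=L[(abs(L[:,0])<30)&(L[:,1]>150)&(L[:,1]<215)&(L[:,2]>85)&(L[:,2]<125)]; show("spout gate-frame mm",s); print("walls",np.percentile(s[:,2],[5,25,50,75,95]), np.percentile(s[:,1],[0.5,50]),np.percentile(s[:,0],[1,99]))
b=L[(abs(L[:,0])<90)&(L[:,2]>185)&(L[:,2]<205)&(L[:,1]>230)&(L[:,1]<330)]; show("bar",b); print(cv2.minAreaRect(b[:,:2].astype(np.float32)), cv2.fitLine(b[:,:3].astype(np.float32),2,0,1e-3,1e-3).ravel())
rim=L[(L[:,1]>190)&(L[:,1]<380)&(abs(L[:,0])<85)&(L[:,2]>98)&(L[:,2]<112)&(np.hypot(L[:,0],L[:,1]-280)>66)&(np.hypot(L[:,0],L[:,1]-280)<76)]
A=np.c_[rim[:,:2],np.ones(len(rim))]; print("rim plane",np.linalg.lstsq(A,rim[:,2],rcond=None)[0],len(rim))
ge=L[(abs(L[:,0])<40)&(L[:,1]>100)&(L[:,1]<165)&(L[:,2]<80)&(L[:,2]>40)]; show("gutter",ge); print(cv2.minAreaRect(ge[:,:2].astype(np.float32)),np.percentile(ge[:,2],98))
for r in spotter.outline_of("marble_center","wrist")[:2]: print(r["conf"],r["rect"])
p,d,C,cp=grab('scene'); save(p,'s17.png',(230,110,400,250),4.7)
for r in spotter.outline_of("marble_center","scene")[:2]:
    Q=C[r["region"]]; Q=(Q-gO)@Rg*1000; print(r["conf"],r["rect"],np.median(Q,0))
L=((C.reshape(-1,3)-gO)@Rg)*1000
k=L[(abs(L[:,0])<40)&(abs(L[:,1]-40)<30)&(L[:,2]>108)&(L[:,2]<135)]; show("knob",k)
p,d,C,cp=grab('top'); save(p,'t17.png',(200,180,520,370),2.5)
```

```text
pos [0.4653 0.0772 0.1689] yaw x 7.36 tilt 0.15 shift [-0.4  0.5 -0.1] clk 21.5 F [ 0.   0.4 -2.8]
rotvec [-0.04 -0.14  0.16]
spout gate-frame mm 4372 [1.200000e-01 2.020200e+02 1.008478e+02] [-29.8833 185.4234  90.6807] [ 29.9957 214.9997 110.737 ]
walls [ 96.00938636  97.32948967  98.79742296 104.98023358 109.00188126] [186.04522598 202.49488598] [-26.28607915  27.07365478]
bar 15015 [ 27.1495 279.8006 195.8944] [-39.6754 260.6336 185.0016] [ 81.2546 298.7884 204.963 ]
((20.39181137084961, 282.2456970214844), (120.49605560302734, 37.50462341308594), 10.46473503112793) [9.9998766e-01 2.9863922e-03 3.9686603e-03 2.7149454e+01 2.7980069e+02
 1.9589488e+02]
rim plane [ 1.56775069e-02 -2.32225910e-03  1.04678554e+02] 6849
gutter 8149 [ -1.8032 134.7722  47.7387] [-34.2299 100.0231  40.0029] [ 32.7341 164.9403  66.2971]
((-0.7510986328125, 132.48577880859375), (66.96224212646484, 64.91719055175781), 0.008391979150474072) 64.0853525194964
0.84 [293.4, 248.5, 51.4, 28.1]
0.64 [249.6, 170.1, 77.0, 65.5] [14.68455996 46.76518011 45.20178411]
knob 52 [ 17.816   41.7508 121.9294] [  6.7645  25.0904 108.6517] [ 26.6143  56.9036 131.7423]
```

View pics/s17.png

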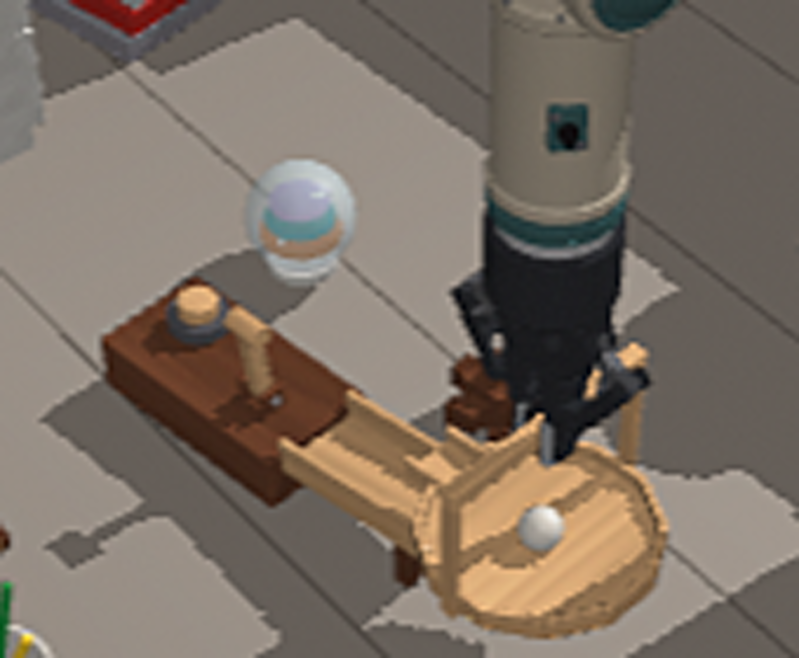

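View pics/w17.png

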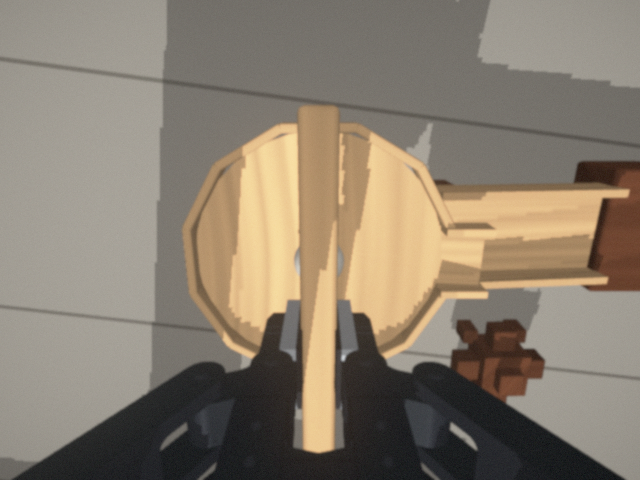

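View pics/t17.png

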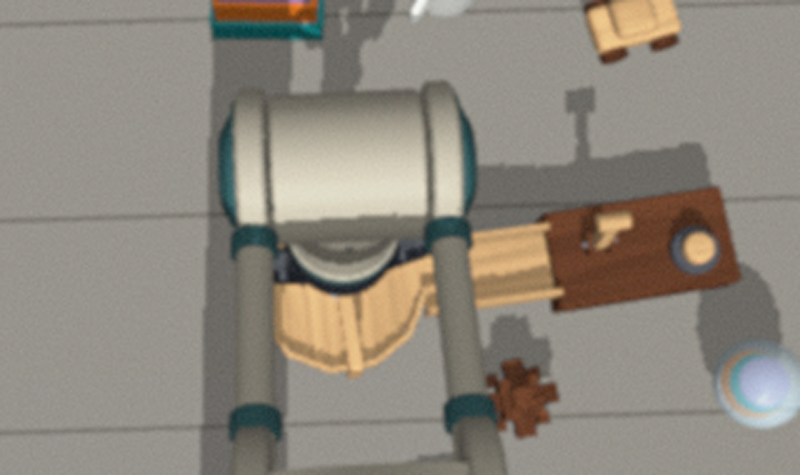

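```bash
python3 -c "
from rig import telemetry,sign_off
s=telemetry.get_state(); print(s['clock'],abs(s['qd']).max()); print(sign_off())"
```

```text
21.75 0.01151947586743028
the job is handed in; nothing more can be done
None
```

I pressed the button, stood the lever back against its stop, and am holding the dish over the gutter's open end. I handed the job in at 21.75 s of the 72 s. `sign_off` reports no verdict, so what follows is from my own checks.

**How it went**
- **Button:** I pressed it with closed fingers, at about 5 N, and the lever dropped.
- **Lever:** My first attempt pushed the T-top sideways and jammed. The wrist force reached about 110 N (limit 120) before I backed off. I don't know the peak between readings. I then gripped the dowel's ends, swung it up along its arc and let go. The T-top came back to within 1 mm of where it stood at the start.
- **Dish:** I gripped the middle of the hoop bar at 70 N, lifted it, turned it clockwise about 89° to line up with the gate, and moved it slowly to the gutter.

**Last checks**
- **Spout:** It is over the gutter's middle line. Its tip point is within about 1 mm of the mouth point, and its floor is about 31 mm above the gutter edges. It points at the gate within about 1°. Camera and calibration error could add about 2 mm.
- **Dish:** It is tilted about 0.9°, measured on the rim, and was still. I saw no contact with the gutter.
- **Marble:** It sits in the middle of the dish by eye in the scene and wrist pictures. The detector's scene reading for the marble landed on the gate block, so I ignored it.
- **Other toys:** I didn't measure them. The burr, maze ball, tiers, mug and car look where they were in the last pictures; the beaker is outside those crops, but the arm went nowhere near it.

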